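# Load the clip tester: second slotted weight

## Robot

A 6-joint arm with a two-finger parallel gripper is mounted at the origin on the work surface. World frame = base frame: x ahead of the robot, y to its left, z up, the work surface at z = 0. Lengths are in m, angles in rad, forces in N, time in s.
With the tool pointing down it reaches from about 0.375 to 0.9 m from the base axis. Payload 3.1 kg.
Tool frame: the origin (TCP) lies on the centre line of the jaws, within the pads' length; the fingertips stand 25 mm ahead of it and the grasp point (between the pads) lies 6 mm ahead of it (manip.tips_ahead is the distance from the TCP to the fingertips, in m); z points along the fingers, y is the direction in which the jaws open and shut (so a half turn about z gives the same grasp; the last joint's range is limited). The gripper opens to 85 mm and grips with 20 to 120 N. Pads are 22 mm wide; open, the fingers measure 114 mm over their backs; the gripper's body (76 mm by 85 mm) begins 54 mm behind the grasp point. The pads swing forward as they close: fully open they stand 13 mm farther back than shut.
Start: joints at [-1.48, 0.527, 1.433, -0, 1.181, -0.178], TCP at [0.166, -0.603, 0.256] pointing down, gripper open.
Joint ranges: [-3.08, 3.08], [-0.75, 2.2], [0.22, 2.44], [-1.43, 4.57], [0, 2.65], [-2.85, 2.85]. Speed limits (rad/s): [2.79, 2.79, 3.14, 3.14, 3.14, 3.14].

## Interface

Orientations are given as a unit quaternion [x, y, z, w].
In Python, from station import manip gives the robot as it stands.
- The arm moves only by the tool play_rows, never from a script. Its argument "steps" is a list that holds one entry, the list of rows, each a list of 6 numbers: the shift along the tool's x, y, z in m, then the turn, a rotation vector about the tool's x, y, z in degrees. In form: [[[x, y, z, rx, ry, rz], ...]]. A call has 1 to 10 rows; each row shifts and turns the commanded pose from where the row before left it, along the tool's axes as they then stand; what a row does not reach is not made up. A row lasts 1/8 s, in which the tool goes at most 62.5 mm and 10.7 degrees, less where a joint would pass 70% of its speed; a pose out of reach is approached as far as the arm can. A call is refused whole if a number of a shift passes 0.0625 or a number of a turn 10.7, either way. A call with a gripper value outside its range is refused whole. "fingers" is the opening, from 0 (shut) to 1 (fully open), set as the call begins (left out, the last holds). The fingers move at their own pace and stop on an object; "squeeze" is the grip in N (left out, the last holds). Time passes only in rows, so rows that do not move let the fingers close. It gives the time, the measured TCP pose, the force and the opening at its end, in the units of the state.
- manip.sense(): the state, without advancing time (a new reading comes with each control period).
- manip.snapshot(name): name is "scene" or "top"; returns a dict with "img" (480x640x3 uint8, red, green, blue), "K" (3x3 intrinsics, pixels), "world_from_camera" (4x4, takes a point from camera to world coordinates). Camera axes: x right, y down, z forward; pixel columns grow to the right and rows downward; lengths in m; the calibration is good to about 2 mm. A picture is of the moment at which its call begins. There is no depth.
- manip.sign_off(): hands the job in, once; it reports no verdict.
Trained networks look in a picture, given as the dict that the camera call returned (one of the last four; its "shot" number tells which), for a name from the list of things; names that differ only in an ending like _2 or _b are one class to them, and where a whole thing is asked for, a point or a joint stands for the part that bears it (a point fixed in the world has none). Each returns a list of dicts, best first, with "score" (0 to 1); they miss things now and then, are a little off and sometimes report something else, mostly with a low value. They report only what shows in the picture. A call takes as long as a camera call.
- manip.regions_of(label, picture): "pixels" (480x640 bool, what is visible of it) and "rect" ([left, top, right, bottom] in pixels, round what is visible of it).
- manip.pinpoint(label, picture): "point" ([column, row] in pixels: a listed point, or the origin of a listed thing).
The state is a dict: "t": time; "q": joint angles; "qd": joint speeds; "tau": joint torques, N m; "tcp_pos": TCP position; "tool_rot": TCP orientation; "force": force on the tool from outside, world axes, zero at the start; "ft_torque": the same for the moment, N m; "finger_gap": opening from 0.0 (shut) to 1.0 (fully open).
Only numpy, scipy, OpenCV 4.12 (cv2) and the standard library are available. Lean on these libraries where they do the work, as an engineer would, in place of code of your own. Each camera call takes 0.05 s, during which the arm holds its last target.

## Task

The hanger of the clip tester carries one slotted weight; put the other large slotted weight, which lies on the black mat, on top of it. Slide it sideways onto the stem from the open front until the stem is home at the end of its slot, turn it about the stem until its slot is at least a quarter turn away from the slot of the weight below, and leave it lying flat on that one. The stem is slender and the clip under test must not be overloaded: feel your way and never push or press on the tester, its hanger or its weights with more than 15 N, and leave everything else where it is.

Things in the scene. Friction and masses are not known exactly. Their poses are not given: they have to be found in the camera images.
- weight: Loose large slotted weight to be put on: plain steel disc, 62 mm diameter, 16 mm thick, 0.33 kg, flat on the black mat (mat top 10 mm above the table). Origin: centre of its underside; z up; x points from the centre along the slot to its mouth. Slot: parallel, 10.5 mm wide, flat end 4.5 mm beyond the centre (the stem, when central, is 0.5 mm off that end).
- weight_mouth (a point): Middle of the slot's mouth on the loose weight's rim, 31 mm from the disc's axis along its x axis and 8 mm above its underside. The mouth is flared by about 2 mm a side over its last 7 mm.
- first_weight (a joint): Direction of the slot of the first weight (just like the loose one, lying centred on the hanger's pan): angle in rad about the stem, counterclockwise from above, 0 when the slot's mouth points to the tester's back, within 0.6 of that at the start. Friction (0.07 N m) holds it: it is dragged round if the second weight is turned under more than 4 to 5 N of load, or if fingers reach down to it.
- tester: Fixed bench tester for sprung clips. Origin: on the table under the stem's axis; x to its back, open front towards -x. Base 150 mm wide, column 86 mm behind the stem, up to 142 mm. Its head (C-frame with clip, guard rail, hanger) is clamped on the column at any height, NOT measured: pan top 110 to 160 mm above the table. Hanger: pan 56 mm across, upright stem 8 mm thick, stiff sideways; see tester_axis.
- tester_axis (a point): Point on the stem's axis 200 mm above the table, fixed to the tester. Heights above the pan: first weight 0 to 16 mm, free stem to 37 mm, cap 18 mm across (wider than the slot) 37 to 49 mm. The hanger is at its upper stop at the start, sinks 1.7 mm per N of added load after the first 0.7 N, about 4 mm under the second weight; lower stop at 8 mm.
- tester_front (a point): Point 60 mm in front of the stem's axis (towards the tester's -x), 200 mm above the table, fixed to the tester. The guard rail, 6 mm bar level with the second weight (21 to 27 mm above the pan), is 66 mm from the stem at the back and 70 mm at both sides and ends 18 mm in front of the stem; the front is open.
- small_weight: Bystander: smaller slotted weight, 42 mm diameter, 12 mm thick, 0.1 kg, on the black mat, at least 100 mm from the loose large one. Origin: centre of its underside.
- clip: Bystander: a finished sprung clip, steel channel 100 x 16 x 10 mm, lying on the table. Origin: centre of its underside, x along it.
- tub: Bystander: clear open plastic tub, 125 x 170 x 55 mm, with clips in it. Origin: centre of its underside.

How it is judged:
On the way, in this order (a step that is already met when the one before it is completed fails the run):
1. the loose large weight has been lifted off the mat (height (world z) of weight above 0.05 m), for 0.1 s.
2. the weight has been slid onto the stem: its axis within 2.5 mm of the stem's, between the first weight and the stem's cap (horizontal distance between weight and tester below 0.0025 m and z of weight in the frame of first_weight between 0.014 and 0.025 m), for 0.1 s.
At the end, for the whole second after the job is handed in: The weight lies flat at rest on the first weight (within 1.5 mm in height), its axis within 2.5 mm of the stem's, its slot a quarter turn or more from the first one's (mouth no more than 5 mm to the first slot's side of the axis) (horizontal distance between weight and tester below 0.0025 m and z of weight in the frame of first_weight between 0.0145 and 0.0175 m and angle between weight's own z axis and vertical below 0.05 rad and x of weight_mouth in the frame of first_weight below 0.005 m and linear speed of weight below 0.01 m/s and angular speed of weight below 0.1 rad/s); the robot touches nothing.
It fails at once if the weight was pushed or pressed on the tester, its hanger, stem, rail or first weight with more than 15 N (contact force between weight and tester above 15 N).
It fails at once if the robot pushed or pressed on the tester, its hanger or the first weight with more than 15 N (contact force between any of the arm, the fingers and tester above 15 N).
It fails at once if a bystander (small weight, clip or tub) was moved by more than 15 mm (distance of any of small_weight, clip, tub from where it was at the start of the episode above 0.015 m).
It also fails if it takes over 64 s, if anything falls off the work surface, if the arm or the gripper's body presses on something with over 40 N, if the wrist force passes 120 N, or if a joint passes its speed limit or range.

## Working session

There is one attempt and no reset: what is moved stays moved. The work goes in short steps, Python scripts to look and compute and a tool call to move; the robot and the scene stay as the last step left them, time stands still between calls to the robot, and variables do not carry over. Pictures are saved under pics/ and viewed, and the job is handed in when it is done.

Besides the shell and the picture viewer there is one more tool, called after "Emit:" by a JSON object that holds its "api" and its "payload", one argument or row to a line. play_rows: Moves the arm, as the interface text tells. Its arguments: {"type":"object","properties":{"steps":{"type":"array"},"fingers":{"type":"number"},"squeeze":{"type":"number"}},"required":["steps"]}

```bash
ls; mkdir -p pics
cat > h.py <<'E'
import numpy as np, cv2
from station import manip
def save(p,name): cv2.imwrite('pics/'+name+'.png', p['img'][:,:,::-1])
def ray(p,uv):
    K=np.array(p['K']);T=np.array(p['world_from_camera'])
    d=T[:3,:3]@np.linalg.solve(K,[uv[0],uv[1],1.]); return T[:3,3],d
def onz(p,uv,z):
    o,d=ray(p,uv); return o+d*(z-o[2])/d[2]
def proj(p,X):
    K=np.array(p['K']);T=np.array(p['world_from_camera'])
    c=T[:3,:3].T@(np.array(X)-T[:3,3]); u=K@c; return u[:2]/u[2]
def tri(rs):
    A=np.zeros((3,3));b=np.zeros(3)
    for o,d in rs:
        d=d/np.linalg.norm(d);P=np.eye(3)-np.outer(d,d);A+=P;b+=P@o
    x=np.linalg.solve(A,b)
    return x,[np.linalg.norm((np.eye(3)-np.outer(d,d)/(d@d))@(x-o)) for o,d in rs]
E
python3 - <<'E'
from h import *
np.set_printoptions(precision=4,suppress=True)
s=manip.sense();print(s)
P={}
for n in('scene','top'):
    p=manip.snapshot(n);P[n]=p;save(p,n+'0');print(n,p['K'],p['world_from_camera'])
    for l in ['weight','weight_mouth','first_weight','tester','tester_axis','tester_front','small_weight','clip','tub']:
        print(n,l,[(np.round(r['point'],1),round(r['score'],2)) for r in manip.pinpoint(l,p)[:3]],[(np.round(r['rect'],1),round(r['score'],2)) for r in manip.regions_of(l,p)[:2]])
E
```

```text
pics
{'t': 0.0, 'q': array([-1.4805,  0.5285,  1.4339,  0.    ,  1.1814, -0.1785]), 'qd': array([ 0.001 , -0.0011, -0.0003,  0.0008, -0.0001,  0.0016]), 'tau': array([ -0.0007, -44.2353, -17.8026,  -0.0004,   0.0084,  -0.    ]), 'tcp_pos': array([ 0.166 , -0.6019,  0.2553]), 'tool_rot': array([ 0.991 ,  0.134 ,  0.0001, -0.0011]), 'force': array([ 0.0963,  0.1224, -0.1275]), 'ft_torque': array([ 0.0012, -0.009 , -0.0062]), 'finger_gap': 1.0047692918365911}
scene [[619.6789   0.     318.7047]
 [  0.     619.6789 239.4874]
 [  0.       0.       1.    ]] [[-0.3967  0.5639 -0.7244  1.393 ]
 [ 0.9179  0.2379 -0.3175  0.474 ]
 [-0.0067 -0.7909 -0.612   0.847 ]
 [ 0.      0.      0.      1.    ]]
scene weight [(array([207.5, 239.5]), 0.6)] [(array([194.4, 222.6, 224.5, 246.7]), 0.68)]
scene weight_mouth [(array([196.4, 237.5]), 0.77)] [(array([196.7, 226.1, 221.3, 247.2]), 0.67)]Traceback (most recent call last):
  File "<stdin>", line 8, in <module>
ValueError: it knows: clip, small_weight, tester, tester_axis, tester_front, tub, weight, weight_mouth
```

Run:
```python
from h import *
np.set_printoptions(precision=4,suppress=True)
P={}
for n in('scene','top'):
    p=manip.snapshot(n);P[n]=p;save(p,n+'0')
    if n=='top':print(n,p['K'],p['world_from_camera'])
    for l in ['weight','weight_mouth','tester_axis','tester_front','small_weight','clip','tub']:
        print(n,l,[(np.round(r['point'],1),round(r['score'],2)) for r in manip.pinpoint(l,p)[:3]])
    for l in ['weight','tester','small_weight']:
        print(n,l,[(np.round(r['rect'],1),round(r['score'],2)) for r in manip.regions_of(l,p)[:2]])
    try: print([(np.round(r['rect'],1),round(r['score'],2)) for r in manip.regions_of('first_weight',p)[:2]])
    except Exception as e: print(e)
print(manip.sense()['t'])
```

```text
scene weight []
scene weight_mouth [(array([195.3, 236.4]), 0.66)]
scene tester_axis [(array([335.8, 215.6]), 0.56)]
scene tester_front []
scene small_weight [(array([198.7, 273.2]), 0.65)]
scene clip [(array([306.3, 237.6]), 0.71)]
scene tub [(array([497.7, 353.9]), 0.74)]
scene weight [(array([195.2, 224.4, 223.3, 246.5]), 0.62)]
scene tester [(array([272.6, 217.9, 379. , 344.9]), 0.96)]
scene small_weight [(array([187.6, 266.5, 209.4, 281.5]), 0.83)]
[(array([315.8, 229.8, 352.9, 254. ]), 0.83)]
top [[472.9985   0.     322.9618]
 [  0.     472.9985 237.5707]
 [  0.       0.       1.    ]] [[-0.0278 -0.9909  0.1318  0.4079]
 [-0.9995  0.0254 -0.0194  0.1051]
 [ 0.0159 -0.1323 -0.9911  0.9962]
 [ 0.      0.      0.      1.    ]]
top weight [(array([450.4, 255.1]), 0.81)]
top weight_mouth [(array([464.6, 250. ]), 0.88)]
top tester_axis [(array([295.4, 228.4]), 0.96)]
top tester_front []
top small_weight [(array([463.4, 250.8]), 0.7), (array([428.4, 205.6]), 0.67)]
top clip []
top tub [(array([140.9, 227.5]), 0.66)]
top weight [(array([436.4, 239.8, 467.8, 270.4]), 0.87)]
top tester [(array([255.2, 178.7, 335.3, 267. ]), 0.75)]
top small_weight [(array([419. , 197.1, 440.6, 215.2]), 0.81), (array([258.2, 179.9, 333.3, 265.8]), 0.73)]
[(array([278. , 213.9, 314.4, 248.3]), 0.87)]
1.45
```

View pics/scene0.png

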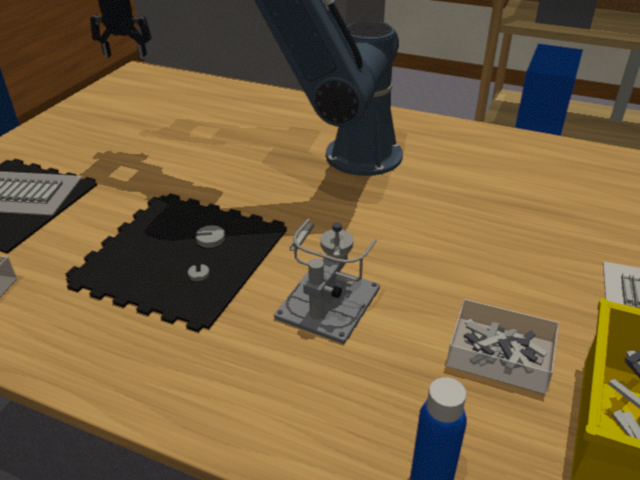

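View pics/top0.png

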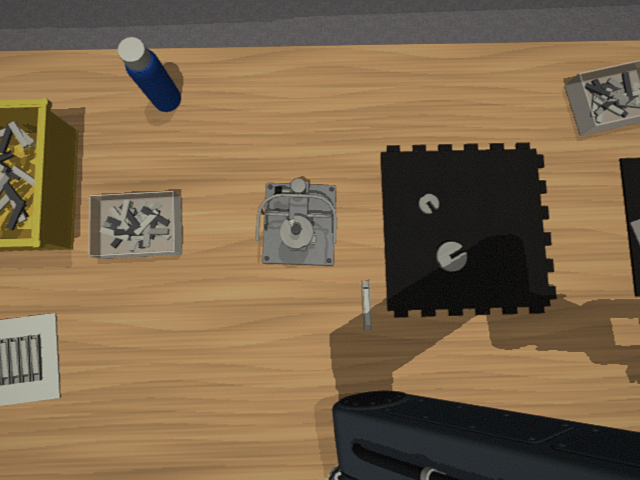

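Run:
```python
import cv2,numpy as np
t=cv2.imread('pics/top0.png');s=cv2.imread('pics/scene0.png')
def c(i,x,y,w,h,k): return cv2.resize(i[y:y+h,x:x+w],None,fx=k,fy=k,interpolation=cv2.INTER_CUBIC)
a=np.hstack([c(t,250,172,96,100,4),c(t,405,190,80,100,5)[:400]])
b=np.hstack([c(s,265,205,125,145,2.8)[:400],c(s,180,215,60,75,5.4)[:400]])
cv2.imwrite('pics/z1.png',a);cv2.imwrite('pics/z2.png',b);print(a.shape,b.shape)
```

```text
(400, 784, 3) (400, 674, 3)
```

View pics/z1.png

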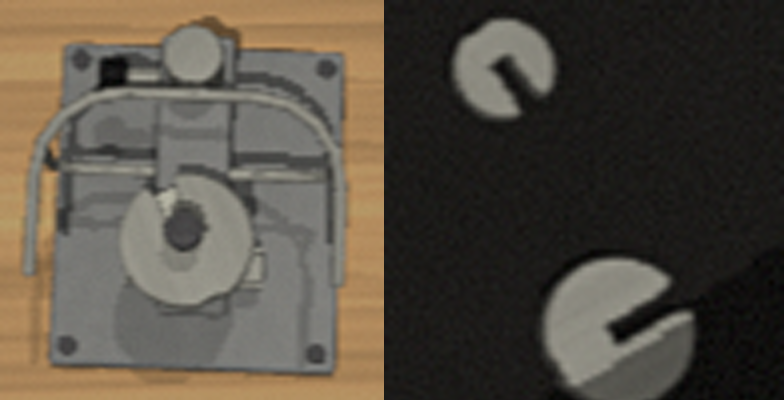

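View pics/z2.png

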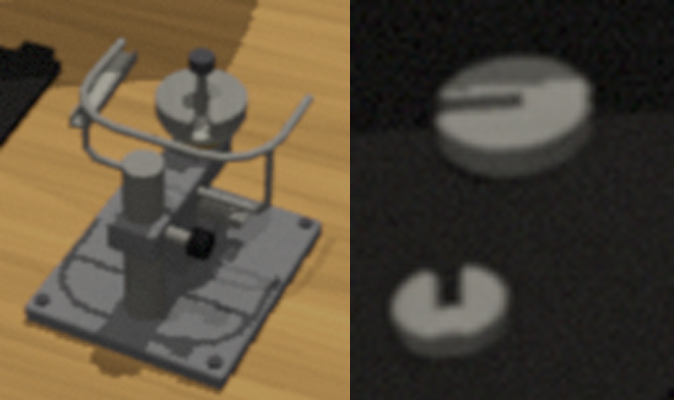

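Run:
```python
from h import *
np.set_printoptions(precision=4,suppress=True)
s=manip.snapshot('scene');t=manip.snapshot('top')
# loose weight
c=manip.pinpoint('weight',t);m=manip.pinpoint('weight_mouth',t)
if c:print('w ctr top',onz(t,c[0]['point'],.010))
if m:print('mouth top',onz(t,m[0]['point'],.018))
for r in manip.regions_of('weight',t)[:1]:
    ys,xs=np.nonzero(r['pixels']);cnt=cv2.convexHull(np.c_[xs,ys].astype(np.int32));e=cv2.fitEllipse(cnt);print('ellipse',e,onz(t,e[0],.020))
m=manip.pinpoint('weight_mouth',s)
if m:print('mouth scene',onz(s,m[0]['point'],.018))
c=manip.pinpoint('weight',s)
if c:print('w scene',onz(s,c[0]['point'],.010))
a=manip.pinpoint('tester_axis',t);b=manip.pinpoint('tester_axis',s)
print('axis',a[0]['point'],onz(t,a[0]['point'],.2), b and onz(s,b[0]['point'],.2), b and tri([ray(t,a[0]['point']),ray(s,b[0]['point'])]))
a=manip.pinpoint('tester',t);b=manip.pinpoint('tester',s)
print('tester',a and onz(t,a[0]['point'],0),b and onz(s,b[0]['point'],0))
for l in('tester_front',):
  for p in(t,s):
    a=manip.pinpoint(l,p);print(l,a and onz(p,a[0]['point'],.2))
```

```text
w ctr top [ 0.4953 -0.1781  0.01  ]
mouth top [ 0.5046 -0.2082  0.018 ]
ellipse ((450.42767333984375, 256.527587890625), (28.933122634887695, 29.730995178222656), 108.60327911376953) [ 0.4911 -0.1781  0.02  ]
mouth scene [ 0.5031 -0.2099  0.018 ]
axis [294.0, 228.2] [0.5311 0.1383 0.2   ] [0.5354 0.1328 0.2   ] (array([0.5325, 0.1352, 0.1987]), [np.float64(0.003336249753281842), np.float64(0.0033362497532817906)])
tester [0.5357 0.1385 0.    ] [0.5384 0.1395 0.    ]
tester_front [0.4719 0.1425 0.2   ]
tester_front []
```

Run:
```python
from h import *
from scipy.optimize import minimize
np.set_printoptions(precision=4,suppress=True)
print('tips',manip.tips_ahead)
s=manip.snapshot('scene');t=manip.snapshot('top')
th=np.linspace(0,2*np.pi,60,endpoint=False)
def hull(p,x,y,z0,r,hh):
    pts=np.array([proj(p,(x+r*np.cos(a),y+r*np.sin(a),z)) for z in(z0,z0+hh) for a in th])
    return pts
S=8
def cost(p,mask,x,y,z0,r,hh,box):
    x0,y0,x1,y1=box
    pts=(hull(p,x,y,z0,r,hh)-[x0,y0]+.5)*S
    im=np.zeros(((y1-y0)*S,(x1-x0)*S),np.uint8)
    cv2.fillConvexPoly(im,cv2.convexHull(pts.astype(np.float32)).astype(np.int32),1)
    return np.sum(im!=mask)/S/S
def mk(p,l):
    r=manip.regions_of(l,p)[0];m=r['pixels'].astype(np.uint8)
    ys,xs=np.nonzero(m);box=(xs.min()-8,ys.min()-8,xs.max()+9,ys.max()+9)
    big=np.kron(m[box[1]:box[3],box[0]:box[2]],np.ones((S,S),np.uint8))
    c,_=cv2.findContours(big,cv2.RETR_EXTERNAL,cv2.CHAIN_APPROX_NONE)
    hb=np.zeros_like(big);cv2.fillConvexPoly(hb,cv2.convexHull(max(c,key=len)),1)
    return hb,box
mt,bt=mk(t,'weight');ms,bs=mk(s,'weight')
for nm,L in(('top',[(t,mt,bt)]),('scene',[(s,ms,bs)])):
    f=lambda v:sum(cost(p,m,v[0],v[1],.010,.031,.016,b) for p,m,b in L)
    r=minimize(f,[.4935,-.178],method='Nelder-Mead',options=dict(initial_simplex=[[.49,-.178],[.50,-.178],[.49,-.172]],xatol=1e-5));print('weight',nm,r.x,r.fun)
mt,bt=mk(t,'first_weight');ms,bs=mk(s,'first_weight')
for z in np.arange(.11,.165,.01):
  out=[]
  for p,m,b in((t,mt,bt),(s,ms,bs)):
    r=minimize(lambda v:cost(p,m,v[0],v[1],z,.031,.016,b),[.533,.137],method='Nelder-Mead',options=dict(initial_simplex=[[.533,.137],[.543,.137],[.533,.147]],xatol=1e-5));out.append((r.x,round(r.fun,1)))
  print(round(z,3),out)
# mouth direct: slot dark pixels of loose weight
```

```text
tips 0.025
weight top [ 0.492  -0.1784] 51.015625
weight scene [ 0.4935 -0.1819] 27.046875
0.11 [(array([0.5354, 0.1389]), np.float64(72.2)), (array([0.5344, 0.0974]), np.float64(299.8))]
0.12 [(array([0.5342, 0.1386]), np.float64(56.8)), (array([0.5476, 0.1031]), np.float64(303.7))]
0.13 [(array([0.5331, 0.1382]), np.float64(44.2)), (array([0.5584, 0.1065]), np.float64(308.3))]
0.14 [(array([0.5318, 0.1378]), np.float64(36.8)), (array([0.623, 0.057]), np.float64(316.0))]
0.15 [(array([0.5304, 0.1375]), np.float64(37.4)), (array([0.598, 0.077]), np.float64(316.0))]
0.16 [(array([0.5291, 0.1368]), np.float64(47.3)), (array([0.5905, 0.057 ]), np.float64(316.0))]
```

Run:
```python
from h import *
s=manip.snapshot('scene');t=manip.snapshot('top')
for p,n in((s,'s'),(t,'t')):
    for l in('weight','first_weight','weight_mouth'):
        for r in manip.regions_of(l,p): print(n,l,np.round(r['rect'],1),round(r['score'],2))
for z in(.11,.12,.13,.14,.15,.16): 
    xy=[.5455-.095*z,.1425-.035*z]
    print(z,[np.round(proj(s,(*xy,z+d)),1) for d in(0,16e-3,49e-3)],[np.round(proj(t,(*xy,z+d)),1) for d in(0,16e-3,49e-3)])
# slot orientation of loose weight, rectified view on plane z=.026
def rect(p,cx,cy,z,half,ppm=8):
    n=int(2*half*1000*ppm/1);g=np.linspace(-half,half,n)
    mx=np.zeros((n,n),np.float32);my=mx.copy()
    K=np.array(p['K']);T=np.array(p['world_from_camera'])
    X=np.stack([np.repeat((cx-g)[:,None],n,1),np.repeat((cy-g)[None],n,0),np.full((n,n),z)],-1)
    C=(X-T[:3,3])@T[:3,:3];u=C@K.T
    return cv2.remap(p['img'][:,:,::-1].copy(),(u[...,0]/u[...,2]).astype(np.float32),(u[...,1]/u[...,2]).astype(np.float32),cv2.INTER_CUBIC)
a=rect(t,.492,-.1784,.026,.04,5);b=rect(s,.4935,-.1819,.026,.04,5)
cv2.imwrite('pics/r1.png',np.hstack([a,b]))
```

```text
s weight [195.9 222.5 223.8 250.3] 0.57
s weight [274.3 220.5 379.1 342.7] 0.16
s first_weight [318.6 225.9 352.1 255.3] 0.89
s weight_mouth [197.6 225.6 221.4 242.5] 0.92
t weight [435.7 241.6 466.5 272.1] 0.92
t first_weight [277.5 212.6 315.2 247.1] 0.83
t weight_mouth [433.5 242.5 466.1 270. ] 0.56
t weight_mouth [278.1 214.  314.7 249.6] 0.35
0.11 [array([338.3, 249.7]), array([338.4, 243. ]), array([338.7, 229. ])] [array([295.9, 233.4]), array([295.5, 232.2]), array([294.8, 229.5])]
0.12 [array([338.4, 245.2]), array([338.5, 238.5]), array([338.8, 224.3])] [array([295.9, 233.1]), array([295.5, 231.9]), array([294.7, 229.2])]
0.13 [array([338.5, 240.7]), array([338.6, 233.9]), array([338.8, 219.6])] [array([295.9, 232.9]), array([295.5, 231.6]), array([294.7, 228.9])]
0.14 [array([338.6, 236.2]), array([338.7, 229.3]), array([338.9, 214.9])] [array([295.8, 232.6]), array([295.5, 231.3]), array([294.7, 228.5])]
0.15 [array([338.7, 231.6]), array([338.8, 224.7]), array([339. , 210.1])] [array([295.8, 232.3]), array([295.4, 231. ]), array([294.6, 228.2])]
0.16 [array([338.8, 227. ]), array([338.9, 220. ]), array([339.1, 205.2])] [array([295.8, 232. ]), array([295.4, 230.7]), array([294.6, 227.8])]
```

View pics/r1.png

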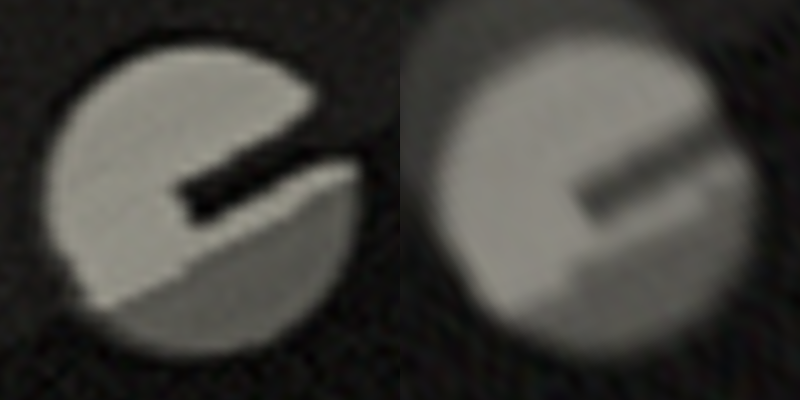

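```bash
cat >> h.py <<'E'
def rect(p,cx,cy,z,half,ppm=5):
    n=int(2*half*1000*ppm);g=np.linspace(-half,half,n)
    K=np.array(p['K']);T=np.array(p['world_from_camera'])
    X=np.stack([np.repeat((cx-g)[:,None],n,1),np.repeat((cy-g)[None],n,0),np.full((n,n),z)],-1)
    C=(X-T[:3,3])@T[:3,:3];u=C@K.T
    return cv2.remap(p['img'][:,:,::-1].copy(),(u[...,0]/u[...,2]).astype(np.float32),(u[...,1]/u[...,2]).astype(np.float32),cv2.INTER_CUBIC)
E
python3 - <<'E'
from h import *
s=manip.snapshot('scene');t=manip.snapshot('top')
rows=[]
for z in (.128,.136):
    r=[]
    for p in(t,s):
        im=rect(p,.534,.138,z,.04,4.5); c=im.shape[0]//2
        cv2.line(im,(c-8,c),(c+8,c),(0,0,255),1);cv2.line(im,(c,c-8),(c,c+8),(0,0,255),1);r.append(im[30:-30])
    rows.append(np.hstack(r))
im=np.vstack(rows);print(im.shape);cv2.imwrite('pics/r2.png',im)
E
```

```text
(600, 720, 3)
```

View pics/r2.png

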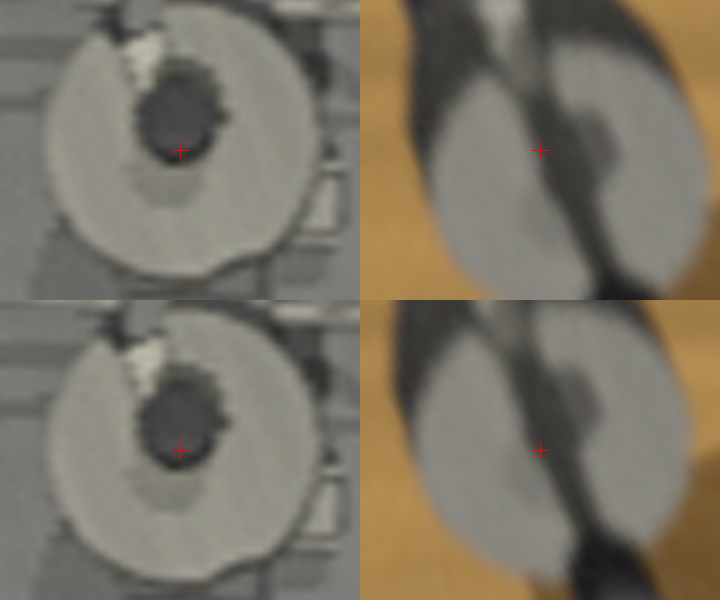

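Emit:
{"api": "play_rows", "payload": {
  "steps": [
    [[0,0,0,0,0,-5.8],[0,0,0,0,0,-5.8],[0.05,-0.0235,0.01,0,0,0],[0.055,-0.026,0.015,0,0,0],[0.055,-0.026,0.015,0,0,0],[0.055,-0.026,0.015,0,0,0],[0.055,-0.026,0.015,0,0,0],[0.055,-0.026,0.015,0,0,0],[0.055,-0.026,0.015,0,0,0],[0.055,-0.026,0.015,0,0,0]]
  ],
  "fingers": 1.0,
  "squeeze": 30
}}

```text
t: 4.15
tcp_pos: [0.4611, -0.2216, 0.1414]
tool_rot: [0.972, 0.233, 0.0, 0.001]
force: [-0.2, -0.7, 0.6]
finger_gap: 0.995
```

Emit:
{"api": "play_rows", "payload": {
  "steps": [
    [[0.0475,-0.0225,0.0,0,0,0],[0,0,0.03,0,0,0],[0,0,0.03,0,0,0],[0,0,0,0,0,0]]
  ],
  "fingers": 0.87
}}

```text
t: 4.65
tcp_pos: [0.4908, -0.1803, 0.08]
tool_rot: [0.972, 0.234, -0.002, -0.002]
force: [-0.2, -0.2, -0.1]
finger_gap: 0.869
```

Run:
```python
from h import *
np.set_printoptions(precision=4,suppress=True)
q=manip.sense();print(q['tcp_pos'],q['finger_gap'],q['force'])
s=manip.snapshot('scene');t=manip.snapshot('top')
x=q['tcp_pos'];print(proj(s,x),proj(s,x-[0,0,.025]),proj(t,x-[0,0,.025]))
def c(p,uv,w,k):
    x0,y0=int(uv[0]-w/2),int(uv[1]-w/2); return cv2.resize(p['img'][y0:y0+w,x0:x0+w,::-1],None,fx=k,fy=k,interpolation=cv2.INTER_CUBIC)
im=np.hstack([c(s,proj(s,x),80,5),c(t,proj(t,x),80,5)]);cv2.imwrite('pics/g1.png',im)
print(int(proj(s,x)[0]-40),int(proj(s,x)[1]-40))
y=np.array([.454,-.891,0])
for o in (.037,-.037): print(proj(s,x-[0,0,.025]+o*y),proj(s,x-[0,0,.012]+o*y))
```

```text
[ 0.4908 -0.1803  0.08  ] 0.8689567935476332 [-0.2053 -0.2343 -0.1465]
[208.0352 212.5831] [209.3699 221.9921] [456.4716 255.0692]
168 172
[192.2092 222.7206] [191.4159 217.853 ]
[226.4873 221.2654] [225.8996 216.4015]
```

View pics/g1.png

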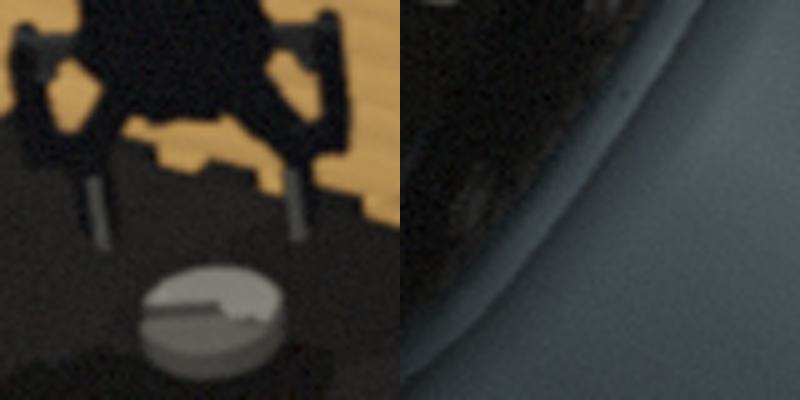

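Emit:
{"api": "play_rows", "payload": {
  "steps": [
    [[0.0023,0.001,0.015,0,0,0],[0,0,0.015,0,0,0],[0,0,0.0115,0,0,0],[0,0,0,0,0,0]]
  ]
}}

```text
t: 5.25
tcp_pos: [0.4934, -0.1806, 0.0388]
tool_rot: [0.972, 0.233, -0.001, -0.001]
force: [-0.2, 0.1, -0.4]
finger_gap: 0.869
```

Emit:
{"api": "play_rows", "payload": {
  "steps": [
    [[0,0,0,0,0,0],[0,0,0,0,0,0],[0,0,0,0,0,0],[0,0,0,0,0,0]]
  ],
  "fingers": 0.5,
  "squeeze": 20
}}

```text
t: 5.75
tcp_pos: [0.494, -0.1808, 0.0403]
tool_rot: [0.972, 0.234, -0.0, -0.0]
force: [-1.5, 1.2, 2.5]
finger_gap: 0.687
```

```bash
cat >> h.py <<'E'
def crop(p,uv,w=80,k=5):
    x0,y0=int(uv[0]-w/2),int(uv[1]-w/2); return cv2.resize(p['img'][y0:y0+w,x0:x0+w,::-1],None,fx=k,fy=k,interpolation=cv2.INTER_CUBIC)
E
python3 - <<'E'
from h import *
s=manip.snapshot('scene')
x=manip.sense();print(x['finger_gap'],x['force']);x=x['tcp_pos']
cv2.imwrite('pics/g2.png',crop(s,proj(s,x-[0,0,.015]),70,8))
E
```

```text
0.6800488342698701 [-0.89978752  0.70546755  2.46344747]
```

View pics/g2.png

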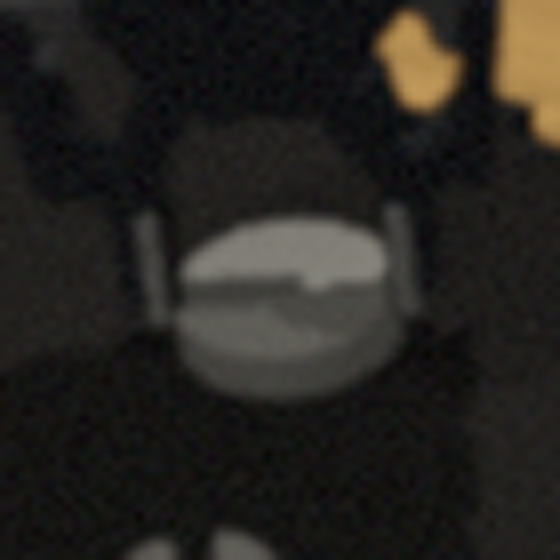

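Emit:
{"api": "play_rows", "payload": {
  "steps": [
    [[0,0,0,0,0,0],[0,0,0,0,0,0],[0,0,0,0,0,0]]
  ]
}}

```text
t: 6.18
tcp_pos: [0.494, -0.1808, 0.0403]
tool_rot: [0.972, 0.234, -0.0, -0.0]
force: [-2.1, 2.1, 5.8]
finger_gap: 0.684
```

Emit:
{"api": "play_rows", "payload": {
  "steps": [
    [[0,0,0,0,0,0],[0,0,-0.003,0,0,0],[0,0,0,0,0,-10],[0,0,0,0,0,-10],[0,0,0,0,0,-10],[0,0,0,0,0,-10],[0,0,0,0,0,-10],[0,0,0,0,0,-10],[0,0,0,0,0,-10],[0,0,0,0,0,-10]]
  ],
  "fingers": 0.87
}}

```text
t: 7.42
tcp_pos: [0.4948, -0.1814, 0.0431]
tool_rot: [0.593, 0.806, 0.0, 0.001]
force: [-0.7, 0.6, 0.0]
finger_gap: 0.87
```

Emit:
{"api": "play_rows", "payload": {
  "steps": [
    [[0,0,0,0,0,-10],[0,0,0,0,0,0]]
  ]
}}

```text
t: 7.68
tcp_pos: [0.4947, -0.1813, 0.0431]
tool_rot: [0.523, 0.852, 0.0, 0.001]
force: [0.7, 0.3, 0.7]
finger_gap: 0.87
```

Run:
```python
from h import *
s=manip.snapshot('scene')
x=manip.sense();print(x['finger_gap'],x['force'],x['tcp_pos'],x['tool_rot'],2*np.degrees(np.arctan2(x['tool_rot'][1],x['tool_rot'][0])));x=x['tcp_pos']
cv2.imwrite('pics/g3.png',crop(s,proj(s,x-[0,0,.015]),70,8))
t=manip.snapshot('top');cv2.imwrite('pics/g4.png',crop(t,proj(t,x-[0,0,.015]),70,8))
a=rect(s,.4944,-.1808,.026,.04,7);cv2.imwrite('pics/g3r.png',np.hstack([crop(s,proj(s,x-[0,0,.015]),70,8),a]))
```

```text
0.867307772069845 [ 0.31922576 -0.2625793  -0.77168565] [ 0.49459091 -0.18126982  0.04309877] [ 5.23788200e-01  8.51848438e-01 -1.59165266e-06  3.99972570e-04] 116.82659186410065
```

View pics/g3r.png

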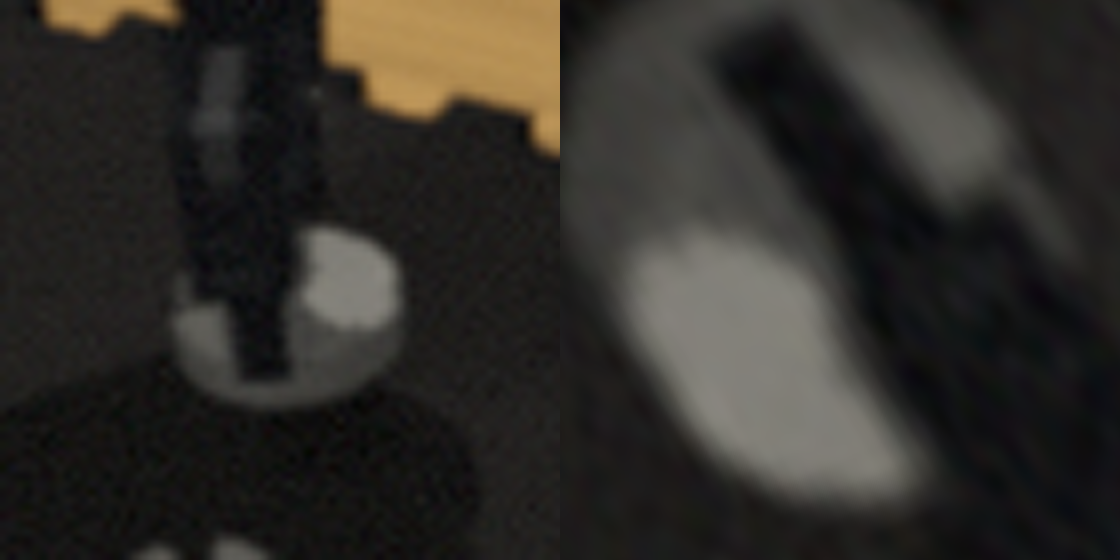

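Emit:
{"api": "play_rows", "payload": {
  "steps": [
    [[0.0003,0,-0.002,0,0,0],[0,0,0,0,0,0],[0,0,0,0,0,0],[0,0,0,0,0,0],[0,0,0,0,0,0],[0,0,0,0,0,0]]
  ],
  "fingers": 0.5,
  "squeeze": 40
}}

```text
t: 8.52
tcp_pos: [0.4936, -0.1814, 0.0476]
tool_rot: [0.523, 0.853, -0.001, 0.001]
force: [-6.8, -2.2, 18.7]
finger_gap: 0.593
```

Run:
```python
from h import *
x=manip.sense();print(x['finger_gap'],x['force'],x['tcp_pos'],x['t'],2*np.degrees(np.arctan2(x['tool_rot'][1],x['tool_rot'][0])))
```

```text
0.593483747751222 [-6.80624914 -2.2223983  18.66144947] [ 0.4936133  -0.18144831  0.04761726] 8.525 116.97430063087545
```

Run:
```python
from h import *
s=manip.snapshot('scene');t=manip.snapshot('top')
x=manip.sense();x=x['tcp_pos']
cv2.imwrite('pics/g5.png',crop(s,proj(s,x-[0,0,.0]),100,6))
```

```text
(no output)
```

View pics/g5.png

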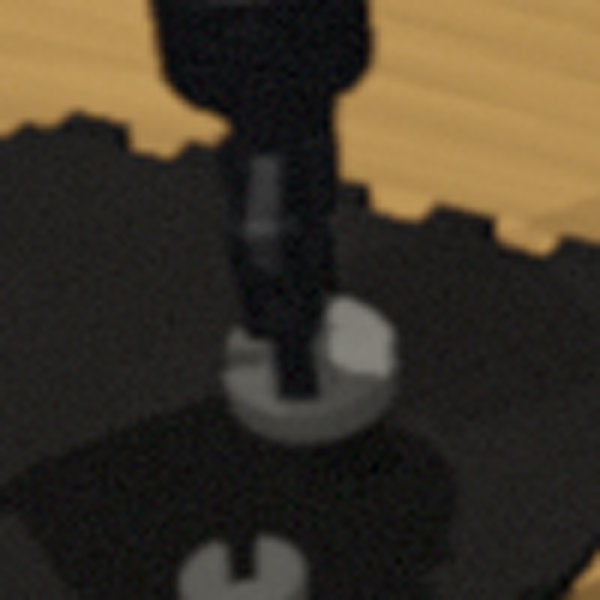

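Emit:
{"api": "play_rows", "payload": {
  "steps": [
    [[0,0,0,0,0,0],[0,0,0,0,0,0],[0,0,0.006,0,0,0],[0,0,0.003,0,0,0],[0,0,0,0,0,0]]
  ],
  "fingers": 0.85
}}

```text
t: 9.25
tcp_pos: [0.4938, -0.1805, 0.0354]
tool_rot: [0.522, 0.853, 0.0, -0.001]
force: [0.1, 0.0, -0.3]
finger_gap: 0.852
```

Emit:
{"api": "play_rows", "payload": {
  "steps": [
    [[0,0,0.002,0,0,0],[0,0,0,0,0,0]]
  ]
}}

```text
t: 9.5
tcp_pos: [0.4941, -0.1807, 0.0339]
tool_rot: [0.523, 0.853, 0.0, -0.0]
force: [0.4, 0.2, -0.3]
finger_gap: 0.849
```

Run:
```python
from h import *
s=manip.snapshot('scene');t=manip.snapshot('top')
x=manip.sense();print(x['force']);x=x['tcp_pos'];print(x)
cv2.imwrite('pics/g6.png',crop(s,proj(s,x-[0,0,.01]),60,9))
```

```text
[ 0.49803276 -0.25605015 -0.14435198]
[ 0.49414069 -0.18075901  0.03409874]
```

View pics/g6.png

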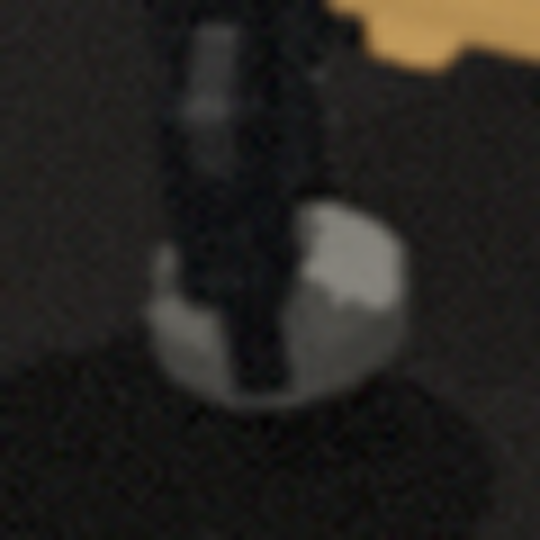

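Emit:
{"api": "play_rows", "payload": {
  "steps": [
    [[0,0,0.0015,0,0,0],[0,0,0.0015,0,0,0],[0,0,0,0,0,0]]
  ]
}}

```text
t: 9.98
tcp_pos: [0.494, -0.1807, 0.0309]
tool_rot: [0.523, 0.853, 0.0, -0.0]
force: [-0.4, -0.4, 0.1]
finger_gap: 0.849
```

Emit:
{"api": "play_rows", "payload": {
  "steps": [
    [[0,0,0.0015,0,0,0],[0,0,0.0015,0,0,0],[0,0,0,0,0,0]]
  ]
}}

```text
t: 10.35
tcp_pos: [0.494, -0.1807, 0.0279]
tool_rot: [0.522, 0.853, -0.0, -0.0]
force: [0.2, -0.8, 0.5]
finger_gap: 0.848
```

Emit:
{"api": "play_rows", "payload": {
  "steps": [
    [[0,0,-0.001,0,0,10],[0,0,0,0,0,10],[0,0,0,0,0,10],[0,0,0,0,0,10],[0,0,0,0,0,10],[0,0,0,0,0,10],[0,0,0,0,0,10],[0,0,0,0,0,10],[0,0,0,0,0,10],[0,0,0,0,0,0]]
  ]
}}

```text
t: 11.6
tcp_pos: [0.4941, -0.1807, 0.0291]
tool_rot: [0.972, 0.234, 0.0, 0.0]
force: [0.8, 0.0, -0.6]
finger_gap: 0.849
```

Emit:
{"api": "play_rows", "payload": {
  "steps": [
    [[0,0,0,0,0,0],[0,0,0,0,0,0],[0,0,0,0,0,0],[0,0,0,0,0,0]]
  ],
  "fingers": 0.5,
  "squeeze": 20
}}

```text
t: 12.1
tcp_pos: [0.4944, -0.1809, 0.0302]
tool_rot: [0.972, 0.235, 0.0, 0.0]
force: [-0.2, 1.3, 8.6]
finger_gap: 0.694
```

Run:
```python
from h import *
s=manip.snapshot('scene')
x=manip.sense();print(x['force'],x['finger_gap'],2*np.degrees(np.arctan2(x['tool_rot'][1],x['tool_rot'][0])));x=x['tcp_pos'];print(x)
cv2.imwrite('pics/g7.png',crop(s,proj(s,x-[0,0,.01]),60,9))
```

```text
[-0.10891629  0.17114479  7.6121468 ] 0.6990097261960567 27.140373644556337
[ 0.49437506 -0.18086375  0.03014065]
```

View pics/g7.png

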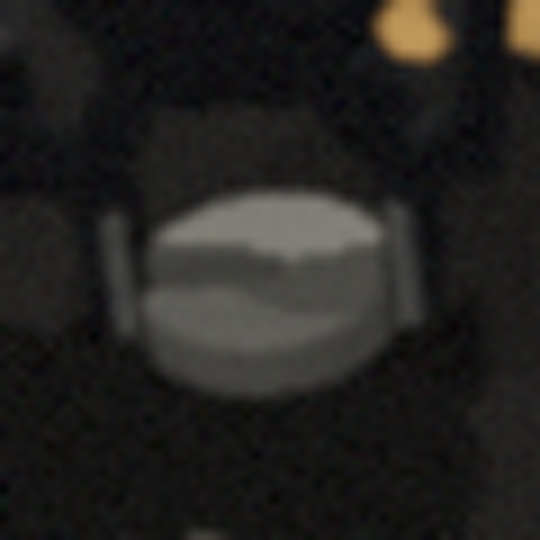

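Emit:
{"api": "play_rows", "payload": {
  "steps": [
    [[0,0,0,0,0,0],[0,0,-0.005,0,0,-10],[0,0,0,0,0,-10],[0,0,0,0,0,-10],[0,0,0,0,0,-10],[0,0,0,0,0,-10],[0,0,0,0,0,-10],[0,0,0,0,0,-10],[0,0,0,0,0,-10],[0,0,0,0,0,-10]]
  ],
  "fingers": 0.85
}}

```text
t: 13.4
tcp_pos: [0.494, -0.1807, 0.0338]
tool_rot: [0.519, 0.855, 0.0, -0.0]
force: [-0.1, 0.1, 0.1]
finger_gap: 0.85
```

Emit:
{"api": "play_rows", "payload": {
  "steps": [
    [[-0.0005,0,0,0,0,0],[0,0,0,0,0,0],[0,0,0,0,0,0],[0,0,0,0,0,0],[0,0,0,0,0,0]]
  ],
  "fingers": 0.5,
  "squeeze": 30
}}

```text
t: 14.02
tcp_pos: [0.4946, -0.1812, 0.0343]
tool_rot: [0.523, 0.852, 0.0, 0.0]
force: [1.2, 2.1, 5.6]
finger_gap: 0.709
```

Run:
```python
from h import *
x=manip.sense();print(x['force'],x['ft_torque'],x['finger_gap'],2*np.degrees(np.arctan2(x['tool_rot'][1],x['tool_rot'][0])));x=x['tcp_pos'];print(x)
```

```text
[1.22918029 2.12599601 5.56183948] [ 0.34633475 -0.19701142 -0.08724059] 0.7087836104399801 116.96783898210157
[ 0.49459189 -0.18118738  0.03430247]
```

Emit:
{"api": "play_rows", "payload": {
  "steps": [
    [[0,0,-0.01,0,0,0],[0,0,-0.02,0,0,0],[0,0,-0.02,0,0,-10.5],[0,0,-0.02,0,0,-10.5],[0,0,-0.02,0,0,-10.5],[0,0,-0.02,0,0,-10.5],[0,0,-0.02,0,0,-10.5],[0,0,-0.01,0,0,-10.5],[0,0,0,0,0,0],[0,0,0,0,0,0]]
  ]
}}

```text
t: 15.28
tcp_pos: [0.4936, -0.1809, 0.1734]
tool_rot: [0.001, 1.0, 0.0, -0.001]
force: [-0.8, -0.1, -4.3]
finger_gap: 0.709
```

Run:
```python
from h import *
s=manip.snapshot('scene')
x=manip.sense();print(x['force'],x['ft_torque'],x['finger_gap'],x['tool_rot'],2*np.degrees(np.arctan2(x['tool_rot'][1],x['tool_rot'][0])));x=x['tcp_pos'];print(x)
cv2.imwrite('pics/g8.png',crop(s,proj(s,x-[0,0,.01]),80,7))
```

```text
[-0.06951726  0.41932917 -2.99811619] [-0.00293218 -0.02677529 -0.01151235] 0.7077304744111174 [ 1.06856986e-03  9.99998851e-01  5.03362840e-04 -9.49978749e-04] 179.87755081955598
[ 0.49359238 -0.18090147  0.17327286]
```

View pics/g8.png

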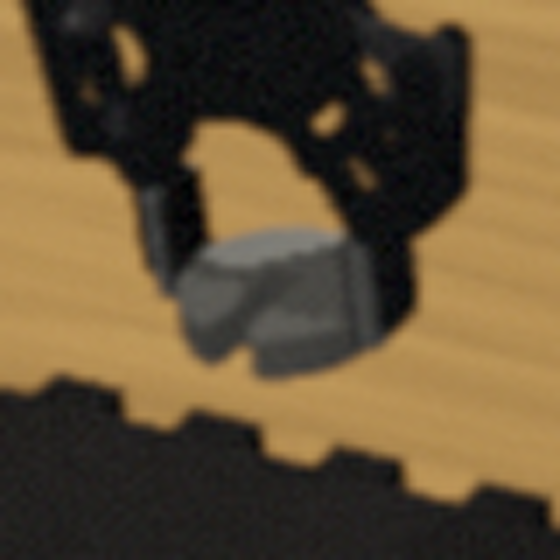

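Emit:
{"api": "play_rows", "payload": {
  "steps": [
    [[0.012,0.03,0,0,0,0],[0.012,0.05,0,0,0,0],[0.012,0.055,0,0,0,0],[0.012,0.055,0,0,0,0],[0.006,0.055,0,0,0,0],[0,0.0455,0,0,0,0],[0,0.026,0,0,0,0],[0,0,0,0,0,0],[0,0,0,0,0,0]]
  ]
}}

```text
t: 16.45
tcp_pos: [0.4401, 0.1349, 0.1737]
tool_rot: [0.0, 1.0, -0.0, -0.001]
force: [-0.0, -0.3, -3.6]
finger_gap: 0.709
```

Run:
```python
from h import *
s=manip.snapshot('scene');t=manip.snapshot('top')
x=manip.sense();print(x['force'],x['ft_torque'],x['finger_gap'],x['tool_rot'],2*np.degrees(np.arctan2(x['tool_rot'][1],x['tool_rot'][0])));x=x['tcp_pos'];print(x)
cv2.imwrite('pics/g9.png',np.hstack([crop(s,(330,230),110,5),crop(t,(296,240),110,5)]))
```

```text
[ 0.71996948  0.17267275 -3.76587178] [0.01990359 0.03737518 0.01307648] 0.7086774118906204 [ 8.58162661e-04  9.99999562e-01 -1.48242765e-04 -3.43980337e-04] 179.90166178380235
[0.44031837 0.13437652 0.17383942]
```

View pics/g9.png

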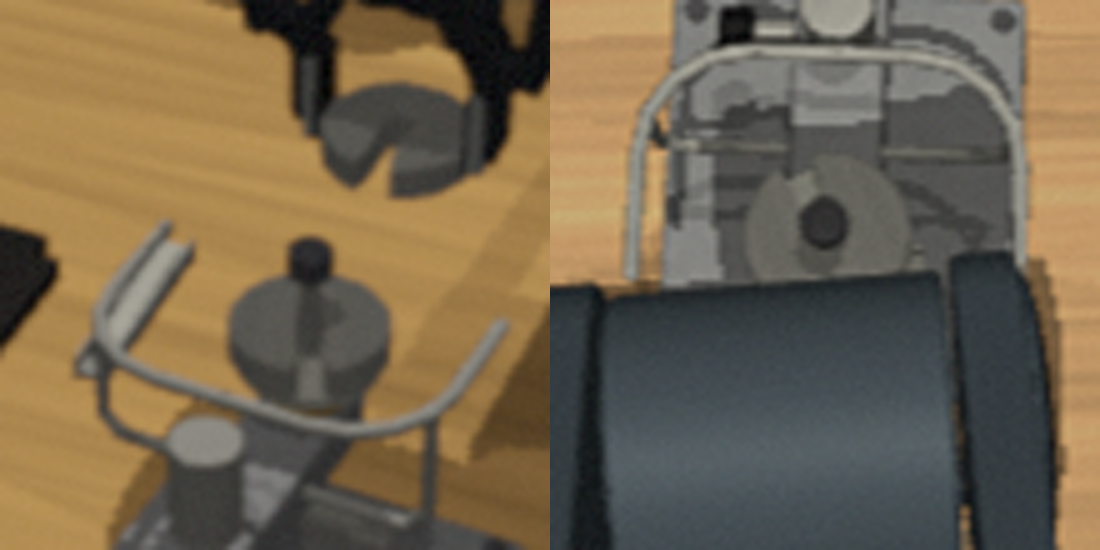

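Run:
```python
from h import *
s=manip.snapshot('scene')
a=rect(s,.4403,.1347,.1655,.045,6);b=rect(s,.5377,.1357,.137,.045,6)
for im,cc in((a,0),(b,0)):
    c=im.shape[0]//2; cv2.circle(im,(c,c),186,(0,0,255),1); cv2.circle(im,(c,c),3,(0,0,255),1)
cv2.imwrite('pics/r3.png',cv2.resize(np.hstack([a,b]),None,fx=.72,fy=.72))
```

```text
(no output)
```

View pics/r3.png

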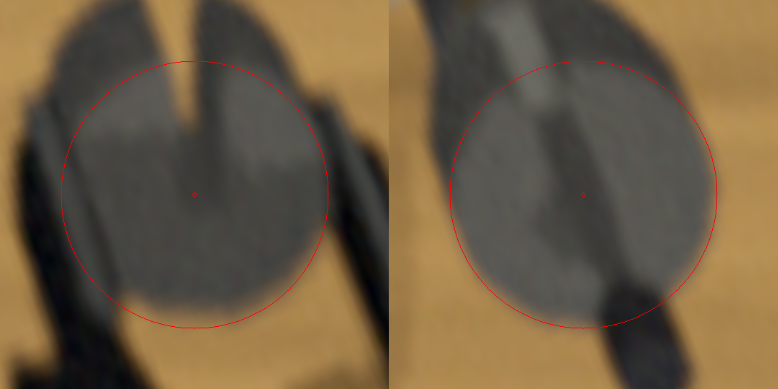

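Run:
```python
from h import *
s=manip.snapshot('scene')
ctr=np.array([.4403,.1347,.1737-.0243+.008])
def ov(th,dz,k=7,w=56):
    uv=proj(s,ctr);x0,y0=int(uv[0]-w/2),int(uv[1]-w/2)
    im=cv2.resize(s['img'][y0:y0+w,x0:x0+w,::-1],None,fx=k,fy=k,interpolation=cv2.INTER_CUBIC)
    im=cv2.convertScaleAbs(im,alpha=1.8)
    R=cv2.Rodrigues(np.array([0,-np.radians(th),0]))[0] # +th: front(+x) up
    for z in(-.008,.008):
        P=[(proj(s,ctr+[0,0,dz]+R@np.array([.031*np.cos(a),.031*np.sin(a),z]))-[x0,y0]+.5)*k for a in np.linspace(0,2*np.pi,90)]
        cv2.polylines(im,[np.array(P).astype(np.int32)],True,(0,0,255) if z>0 else (0,255,0),1)
    return im
im=np.vstack([np.hstack([ov(0,0),ov(4,0)]),np.hstack([ov(4,-.002),ov(8,0)])])
cv2.imwrite('pics/o1.png',im[:,:] if im.shape[0]<=800 else im);print(im.shape)
```

```text
(784, 784, 3)
```

View pics/o1.png

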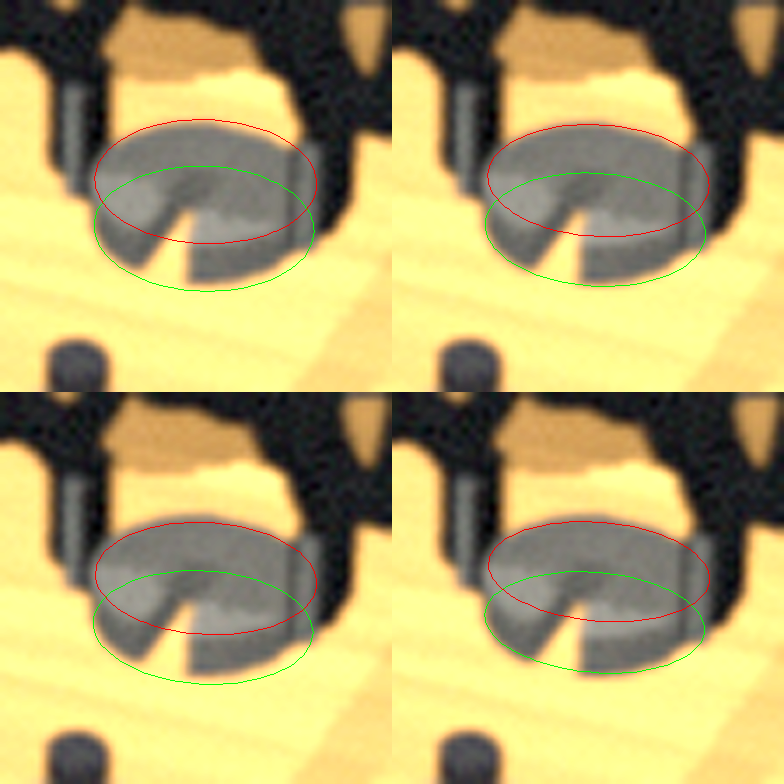

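Emit:
{"api": "play_rows", "payload": {
  "steps": [
    [[0,0,0,0,2.3,0],[0,0,0,0,2.2,0],[0,0,0,0,0,0],[0,0,0,0,0,0]]
  ],
  "squeeze": 60
}}

```text
t: 17.15
tcp_pos: [0.4401, 0.1349, 0.174]
tool_rot: [0.0, 0.999, -0.0, -0.039]
force: [0.1, -0.0, -3.9]
finger_gap: 0.698
```

```bash
cat > ov.py <<'E'
from h import *
import sys
s=manip.snapshot('scene')
q=manip.sense();print(q['t'],np.round(q['force'],2),np.round(q['ft_torque'],3),q['finger_gap'],np.round(q['tool_rot'],4),np.round(q['tcp_pos'],4))
R0=None
from scipy.spatial.transform import Rotation as Ro
Rt=Ro.from_quat(q['tool_rot']).as_matrix();print('tool z',np.round(Rt[:,2],4))
ctr=q['tcp_pos']+Rt[:,2]*.0163
print('disc ctr',np.round(ctr,4))
def ov(th,dz,k=7,w=56):
    uv=proj(s,ctr);x0,y0=int(uv[0]-w/2),int(uv[1]-w/2)
    im=cv2.resize(s['img'][y0:y0+w,x0:x0+w,::-1],None,fx=k,fy=k,interpolation=cv2.INTER_CUBIC)
    im=cv2.convertScaleAbs(im,alpha=1.8)
    R=cv2.Rodrigues(np.array([0,-np.radians(th),0]))[0]
    for z in(-.008,.008):
        P=[(proj(s,ctr+[0,0,dz]+R@np.array([.031*np.cos(a),.031*np.sin(a),z]))-[x0,y0]+.5)*k for a in np.linspace(0,2*np.pi,90)]
        cv2.polylines(im,[np.array(P).astype(np.int32)],True,(0,0,255) if z>0 else (0,255,0),1)
    return im
im=np.hstack([ov(0,0),ov(3,0)])
cv2.imwrite('pics/'+sys.argv[1]+'.png',im)
E
python3 ov.py o2
```

```text
17.2 [ 0.5  -0.38 -3.82] [ 0.021 -0.16   0.036] 0.6970043919251163 [ 3.000e-04  9.992e-01 -0.000e+00 -3.940e-02] [0.44  0.135 0.174]
tool z [-0.0787 -0.     -0.9969]
disc ctr [0.4387 0.135  0.1578]
```

View pics/o2.png

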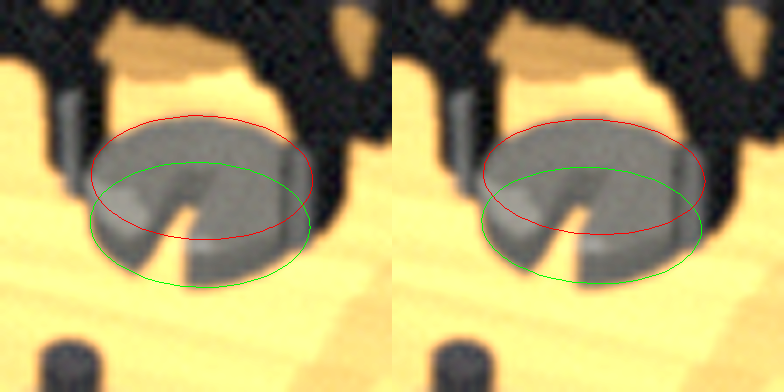

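Emit:
{"api": "play_rows", "payload": {
  "steps": [
    [[-0.0176,0.0007,-0.0014,0,0,0],[-0.0176,0,-0.0014,0,0,0],[-0.0176,0,-0.0014,0,0,0],[-0.0003,0,0.004,0,0,0],[-0.0003,0,0.004,0,0,0],[0,0,0,0,0,0],[0,0,0,0,0,0]]
  ]
}}

```text
t: 18.08
tcp_pos: [0.4926, 0.136, 0.166]
tool_rot: [-0.0, 0.999, -0.0, -0.04]
force: [0.3, -0.1, -3.1]
finger_gap: 0.7
```

```bash
python3 ov.py o3
python3 - <<'E'
from h import *
s=manip.snapshot('scene');cv2.imwrite('pics/p3.png',crop(s,(330,225),80,9))
f=np.array([manip.sense()['force'] for _ in range(3)]);print(f)
E
```

```text
18.125 [ 0.33  0.42 -3.47] [ 0.012 -0.073  0.003] 0.6943777311135543 [-0.      0.9992  0.     -0.0394] [0.4929 0.1361 0.1662]
tool z [-0.0787  0.     -0.9969]
disc ctr [0.4916 0.1361 0.1499]
[[ 0.12824227 -0.22960989 -3.25580728]
 [ 0.12824227 -0.22960989 -3.25580728]
 [ 0.12824227 -0.22960989 -3.25580728]]
```

View pics/p3.png

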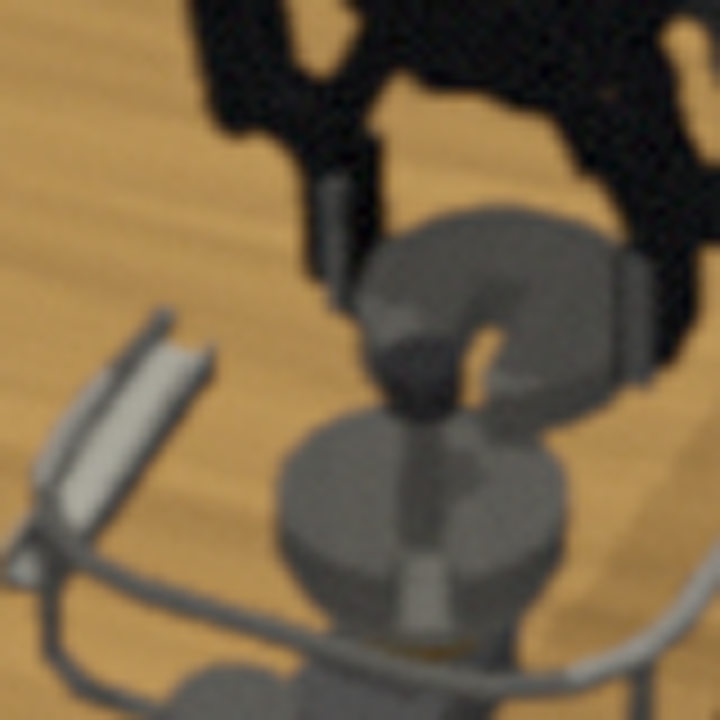

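Emit:
{"api": "play_rows", "payload": {
  "steps": [
    [[0,0,0.0015,0,0,0],[0,0,0.0015,0,0,0],[0,0,0,0,0,0]]
  ]
}}

```text
t: 18.55
tcp_pos: [0.4931, 0.136, 0.1631]
tool_rot: [0.0, 0.999, 0.0, -0.039]
force: [-0.4, 0.6, -3.0]
finger_gap: 0.696
```

Emit:
{"api": "play_rows", "payload": {
  "steps": [
    [[0,0,0.001,0,0,0],[0,0,0,0,0,0]]
  ]
}}

```text
t: 18.8
tcp_pos: [0.493, 0.136, 0.1621]
tool_rot: [0.0, 0.999, 0.0, -0.039]
force: [0.7, 0.7, -3.6]
finger_gap: 0.696
```

Emit:
{"api": "play_rows", "payload": {
  "steps": [
    [[0,0,0.001,0,0,0],[0,0,0,0,0,0]]
  ]
}}

```text
t: 19.05
tcp_pos: [0.493, 0.136, 0.1611]
tool_rot: [0.0, 0.999, 0.0, -0.039]
force: [-0.2, -0.7, -1.5]
finger_gap: 0.696
```

Emit:
{"api": "play_rows", "payload": {
  "steps": [
    [[0,0,0.001,0,0,0],[0,0,0,0,0,0]]
  ]
}}

```text
t: 19.3
tcp_pos: [0.493, 0.136, 0.1602]
tool_rot: [-0.0, 0.999, 0.0, -0.039]
force: [-0.3, 0.7, -0.2]
finger_gap: 0.7
```

```bash
python3 ov.py o3
```

```text
19.35 [-0.6   0.38 -1.6 ] [ 0.021 -0.136  0.026] 0.6954228159301051 [-0.      0.9992  0.     -0.0391] [0.4929 0.136  0.1602]
tool z [-0.0782  0.     -0.9969]
disc ctr [0.4917 0.136  0.1439]
```

Emit:
{"api": "play_rows", "payload": {
  "steps": [
    [[0.0001,0,-0.002,0,0,0],[0.0001,0,-0.002,0,0,0],[-0.004,0,-0.0003,0,0,0],[-0.004,0,-0.0003,0,0,0],[-0.003,0,-0.0002,0,0,0],[-0.003,0,-0.0002,0,0,0],[0,0,0,0,0,0]]
  ]
}}

```text
t: 20.23
tcp_pos: [0.5073, 0.136, 0.1639]
tool_rot: [0.0, 0.999, -0.0, -0.039]
force: [0.2, 1.4, -3.9]
finger_gap: 0.697
```

```bash
python3 ov.py o4;python3 - <<'E'
from h import *
s=manip.snapshot('scene');cv2.imwrite('pics/p4.png',crop(s,(335,225),60,11))
E
```

```text
20.275 [ 0.76 -0.53 -4.06] [ 0.05  -0.163  0.003] 0.6967278624236616 [ 0.      0.9992  0.     -0.0394] [0.507  0.136  0.1639]
tool z [-0.0787  0.     -0.9969]
disc ctr [0.5057 0.136  0.1477]
```

View pics/p4.png

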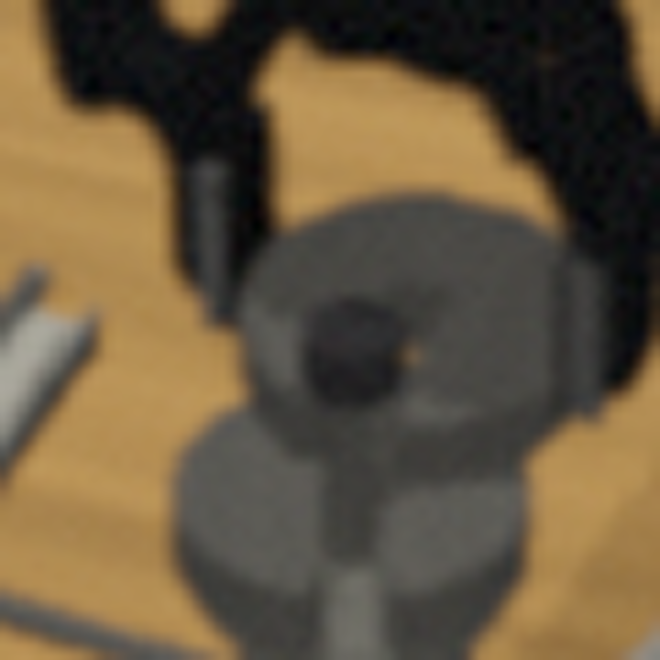

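Emit:
{"api": "play_rows", "payload": {
  "steps": [
    [[-0.003,0,-0.0002,0,0,0],[-0.003,0,-0.0002,0,0,0],[0,0,0,0,0,0]]
  ]
}}

```text
t: 20.7
tcp_pos: [0.5134, 0.136, 0.164]
tool_rot: [0.0, 0.999, 0.0, -0.039]
force: [0.8, -0.1, -4.1]
finger_gap: 0.696
```

Emit:
{"api": "play_rows", "payload": {
  "steps": [
    [[-0.003,0,-0.0002,0,0,0],[-0.003,0,-0.0002,0,0,0],[0,0,0,0,0,0]]
  ]
}}

```text
t: 21.08
tcp_pos: [0.5194, 0.136, 0.1639]
tool_rot: [0.0, 0.999, 0.0, -0.039]
force: [-0.3, 0.0, -4.2]
finger_gap: 0.698
```

Emit:
{"api": "play_rows", "payload": {
  "steps": [
    [[-0.003,0,-0.0002,0,0,0],[-0.003,0,-0.0002,0,0,0],[0,0,0,0,0,0]]
  ]
}}

```text
t: 21.45
tcp_pos: [0.5254, 0.136, 0.1638]
tool_rot: [0.0, 0.999, 0.0, -0.039]
force: [0.7, 0.1, -3.6]
finger_gap: 0.699
```

Emit:
{"api": "play_rows", "payload": {
  "steps": [
    [[-0.002,0,-0.0002,0,0,0],[-0.002,0,-0.0001,0,0,0],[-0.002,0,-0.0002,0,0,0],[0,0,0,0,0,0]]
  ]
}}

```text
t: 21.95
tcp_pos: [0.5313, 0.136, 0.1639]
tool_rot: [-0.0, 0.999, -0.0, -0.039]
force: [0.3, 0.1, -3.2]
finger_gap: 0.694
```

Emit:
{"api": "play_rows", "payload": {
  "steps": [
    [[-0.002,0,-0.0002,0,0,0],[-0.002,0,-0.0001,0,0,0],[0,0,0,0,0,0]]
  ]
}}

```text
t: 22.32
tcp_pos: [0.5353, 0.136, 0.1638]
tool_rot: [0.0, 0.999, 0.0, -0.039]
force: [0.4, -0.2, -3.2]
finger_gap: 0.703
```

```bash
python3 ov.py o5;python3 - <<'E'
from h import *
s=manip.snapshot('scene');cv2.imwrite('pics/p5.png',crop(s,(335,225),60,11))
E
```

```text
22.375 [ 0.67  0.35 -2.89] [ 0.037 -0.067 -0.015] 0.6989639097979229 [ 0.      0.9992  0.     -0.0393] [0.5351 0.136  0.1638]
tool z [-0.0785  0.     -0.9969]
disc ctr [0.5338 0.136  0.1475]
```

View pics/p5.png

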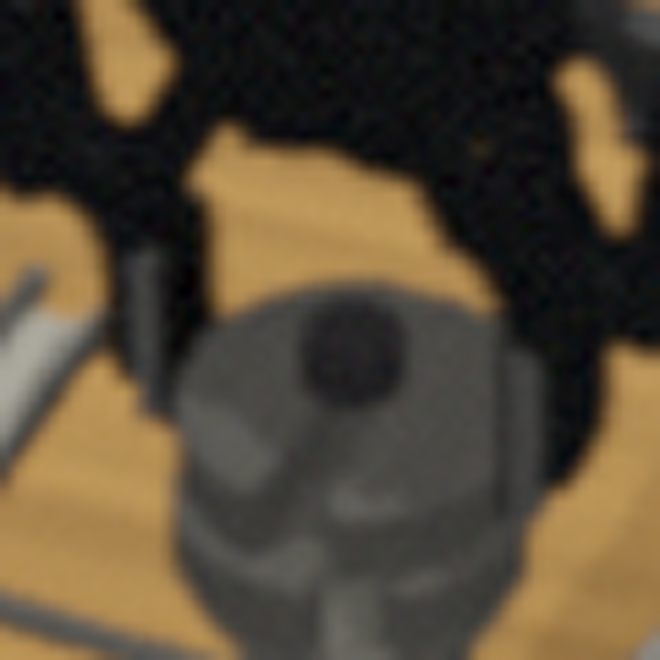

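Emit:
{"api": "play_rows", "payload": {
  "steps": [
    [[-0.0015,0,-0.0001,0,0,0],[-0.0015,0,-0.0001,0,0,0],[0,0,0,0,0,0]]
  ]
}}

```text
t: 22.8
tcp_pos: [0.5372, 0.136, 0.1636]
tool_rot: [-0.0, 0.999, -0.0, -0.04]
force: [-2.5, -0.1, -3.5]
finger_gap: 0.696
```

Emit:
{"api": "play_rows", "payload": {
  "steps": [
    [[-0.001,0,-0.0001,0,0,0],[0,0,0,0,0,0]]
  ]
}}

```text
t: 23.05
tcp_pos: [0.5375, 0.136, 0.1634]
tool_rot: [-0.0, 0.999, -0.0, -0.041]
force: [-3.9, 0.3, -2.4]
finger_gap: 0.699
```

Emit:
{"api": "play_rows", "payload": {
  "steps": [
    [[-0.001,0,-0.0001,0,0,0],[0,0,0,0,0,0]]
  ]
}}

```text
t: 23.3
tcp_pos: [0.5376, 0.136, 0.1632]
tool_rot: [-0.0, 0.999, -0.0, -0.042]
force: [-6.5, 1.0, -2.3]
finger_gap: 0.696
```

```bash
python3 ov.py o6;python3 - <<'E'
from h import *
s=manip.snapshot('scene');cv2.imwrite('pics/p6.png',crop(s,(335,225),60,11))
for X in((.5377,.1357),(.5353,.136)):
    for z in(.158,.164,.170): print(X,z,(proj(s,(*X,z))-[305,195]+.5)*11)
E
```

```text
23.35 [-6.44 -0.09 -2.29] [-0.037  0.906 -0.021] 0.697496315875325 [-1.000e-04  9.991e-01 -1.000e-04 -4.220e-02] [0.5376 0.136  0.1632]
tool z [-8.430e-02 -2.000e-04 -9.964e-01]
disc ctr [0.5362 0.136  0.147 ]
(0.5377, 0.1357) 0.158 [353.71774511 389.05788992]
(0.5377, 0.1357) 0.164 [354.11299151 360.46689947]
(0.5377, 0.1357) 0.17 [354.51078118 331.6919366 ]
(0.5353, 0.136) 0.158 [360.70929161 381.61240529]
(0.5353, 0.136) 0.164 [361.12636126 353.03854922]
(0.5353, 0.136) 0.17 [361.54611074 324.28109535]
```

View pics/p6.png

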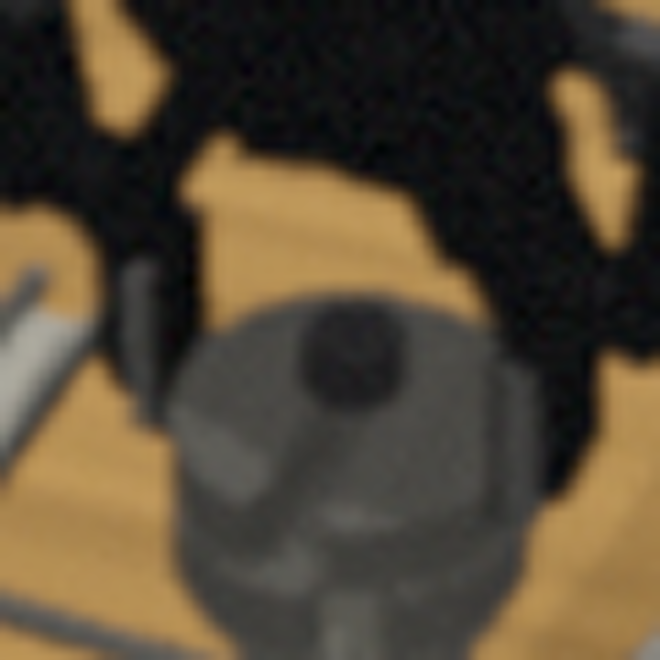

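View pics/o6.png

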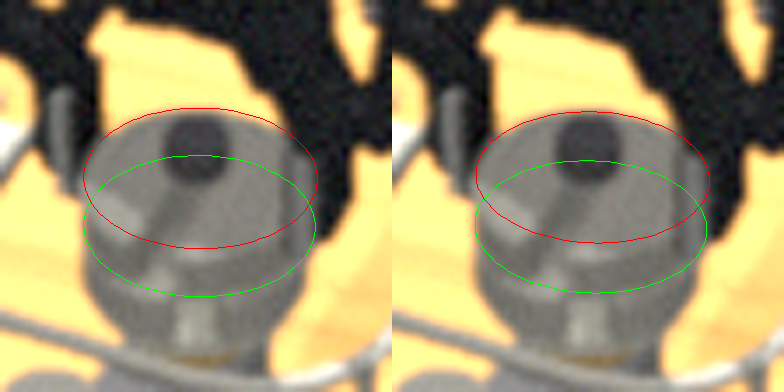

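Emit:
{"api": "play_rows", "payload": {
  "steps": [
    [[0.0028,0,0.0002,0,0,0],[0,0,0,0,0,0],[0,0,0,0,0,0]]
  ]
}}

```text
t: 23.78
tcp_pos: [0.5373, 0.136, 0.1638]
tool_rot: [0.0, 0.999, 0.0, -0.039]
force: [-3.5, -0.3, -4.1]
finger_gap: 0.695
```

```bash
python3 ov.py o7
```

```text
23.825 [-2.36  0.25 -3.52] [-0.053  0.372  0.009] 0.6967498902726265 [-0.      0.9992  0.     -0.0393] [0.5373 0.136  0.1638]
tool z [-0.0785  0.     -0.9969]
disc ctr [0.536  0.136  0.1476]
```

View pics/o7.png

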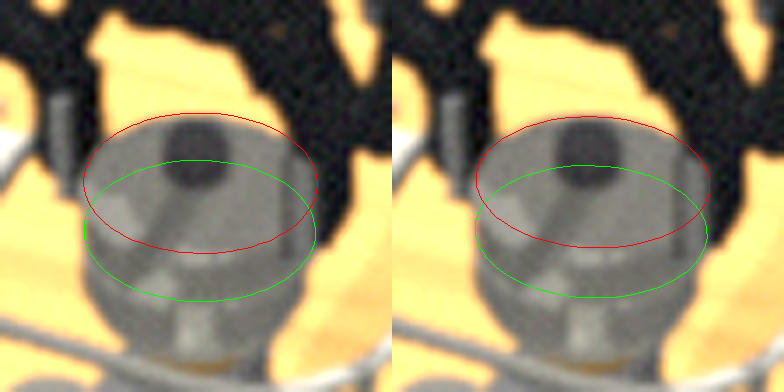

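Emit:
{"api": "play_rows", "payload": {
  "steps": [
    [[0.0008,0,0.0001,0,0,0],[0,0,0,0,0,0]]
  ]
}}

```text
t: 24.08
tcp_pos: [0.5371, 0.136, 0.1639]
tool_rot: [0.0, 0.999, 0.0, -0.038]
force: [-1.9, -0.9, -4.4]
finger_gap: 0.695
```

Run:
```python
from h import *
q=manip.sense();print(q['t'],np.round(q['force'],2),np.round(q['ft_torque'],3),np.round(q['tcp_pos'],4))
```

```text
24.075 [-1.92 -0.85 -4.4 ] [-0.064  0.06   0.016] [0.5371 0.136  0.1639]
```

Emit:
{"api": "play_rows", "payload": {
  "steps": [
    [[0,0,0,0,0,0],[0,0,0,0,0,0],[0,0,0,0,0,0]]
  ]
}}

```text
t: 24.45
tcp_pos: [0.537, 0.136, 0.164]
tool_rot: [0.0, 0.999, 0.0, -0.039]
force: [0.0, -0.9, -3.4]
finger_gap: 0.695
```

Emit:
{"api": "play_rows", "payload": {
  "steps": [
    [[0,-0.00013,0,-0.47,0,5.98],[0,-0.00013,0,-0.47,0,5.98],[0,-0.00013,0,-0.47,0,5.98],[0,0,0,0,0,0],[0,0,0,0,0,0]]
  ]
}}

```text
t: 25.08
tcp_pos: [0.5368, 0.1356, 0.164]
tool_rot: [0.156, 0.987, 0.006, -0.038]
force: [0.2, 0.2, -2.5]
finger_gap: 0.696
```

```bash
python3 ov.py o8
```

```text
25.125 [-0.35  0.8  -3.08] [-0.02  -0.106  0.011] 0.6979396509197853 [ 0.1557  0.987   0.0062 -0.0384] [0.5367 0.1356 0.1639]
tool z [-0.0738  0.0241 -0.997 ]
disc ctr [0.5355 0.136  0.1477]
```

Emit:
{"api": "play_rows", "payload": {
  "steps": [
    [[0,-0.00013,0,-0.47,0,5.98],[0,-0.00013,0,-0.47,0,5.98],[0,-0.00013,0,-0.47,0,5.98],[0,0,0,0,0,0],[0,0,0,0,0,0]]
  ]
}}

```text
t: 25.75
tcp_pos: [0.5364, 0.1353, 0.1639]
tool_rot: [0.308, 0.951, 0.012, -0.037]
force: [0.9, 0.5, -3.4]
finger_gap: 0.698
```

Emit:
{"api": "play_rows", "payload": {
  "steps": [
    [[0,-0.00013,0,-0.47,0,5.98],[0,-0.00013,0,-0.47,0,5.98],[0,0,0,0,0,0]]
  ]
}}

```text
t: 26.12
tcp_pos: [0.5361, 0.135, 0.1638]
tool_rot: [0.405, 0.913, 0.016, -0.036]
force: [-0.3, -0.0, -3.3]
finger_gap: 0.698
```

```bash
python3 ov.py o9
```

```text
26.175 [-0.63  0.56 -4.09] [-0.09  -0.074 -0.052] 0.6949948052586243 [ 0.4051  0.9134  0.0159 -0.0358] [0.5361 0.1351 0.1638]
tool z [-0.0526  0.0581 -0.9969]
disc ctr [0.5352 0.136  0.1476]
```

View pics/o9.png

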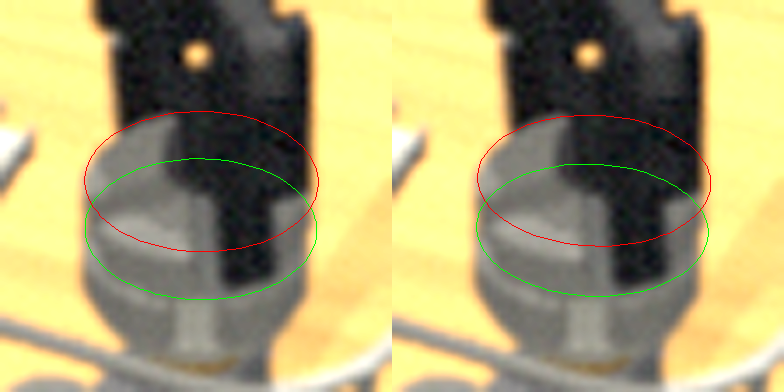

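Emit:
{"api": "play_rows", "payload": {
  "steps": [
    [[0,-0.00013,0,-0.47,0,5.98],[0,-0.00013,0,-0.47,0,5.98],[0,-0.00013,0,-0.47,0,5.98],[0,0,0,0,0,0],[0,0,0,0,0,0]]
  ]
}}

```text
t: 26.8
tcp_pos: [0.5358, 0.1349, 0.1638]
tool_rot: [0.543, 0.839, 0.021, -0.033]
force: [-0.2, -1.1, -3.8]
finger_gap: 0.693
```

Emit:
{"api": "play_rows", "payload": {
  "steps": [
    [[0,-0.00013,0,-0.47,0,5.98],[0,-0.00013,0,-0.47,0,5.98],[0,0,0,0,0,0],[0,0,0,0,0,0]]
  ]
}}

```text
t: 27.3
tcp_pos: [0.5356, 0.1348, 0.1638]
tool_rot: [0.628, 0.777, 0.025, -0.03]
force: [-0.2, -0.7, -3.0]
finger_gap: 0.699
```

Emit:
{"api": "play_rows", "payload": {
  "steps": [
    [[0,-0.00013,0,-0.47,0,5.98],[0,-0.00013,0,-0.47,0,5.98],[0,0,0,0,0,0],[0,0,0,0,0,0]]
  ]
}}

```text
t: 27.8
tcp_pos: [0.5354, 0.1347, 0.1638]
tool_rot: [0.706, 0.707, 0.028, -0.028]
force: [-0.0, -0.1, -3.6]
finger_gap: 0.695
```

```bash
python3 ov.py o10;python3 - <<'E'
from h import *
s=manip.snapshot('scene');cv2.imwrite('pics/p10.png',crop(s,(335,225),60,11))
E
```

```text
27.85 [-0.91 -0.06 -2.58] [-0.062  0.001  0.017] 0.7002264723828181 [ 0.7058  0.7073  0.0277 -0.0277] [0.5353 0.1347 0.1638]
tool z [-1.000e-04  7.840e-02 -9.969e-01]
disc ctr [0.5353 0.136  0.1476]
```

View pics/p10.png

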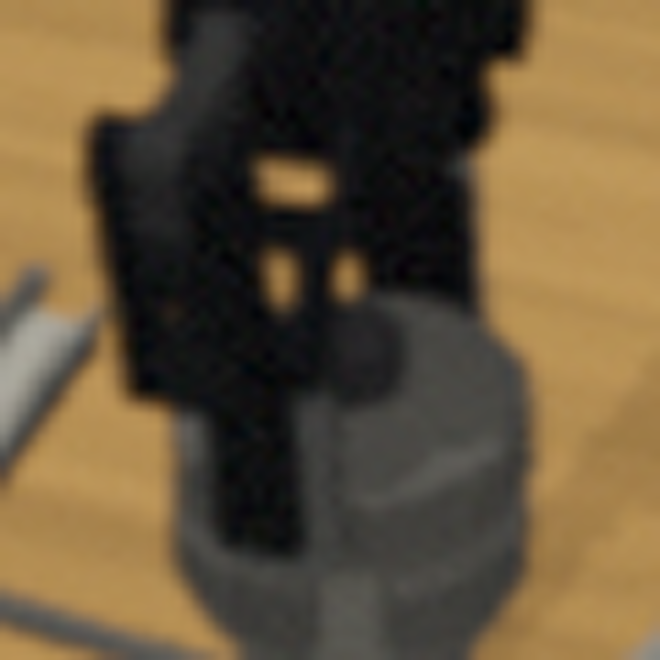

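Emit:
{"api": "play_rows", "payload": {
  "steps": [
    [[-0.0001,0,0.001,0,0,0],[-0.0001,0,0.001,0,0,0],[-0.0001,0,0.001,0,0,0],[-0.0001,0,0.001,0,0,0],[0,0,0,0,0,0],[0,0,0,0,0,0]]
  ]
}}

```text
t: 28.65
tcp_pos: [0.5354, 0.1347, 0.1599]
tool_rot: [0.706, 0.707, 0.028, -0.028]
force: [-0.8, 1.5, -0.9]
finger_gap: 0.696
```

Emit:
{"api": "play_rows", "payload": {
  "steps": [
    [[-0.0001,0,0.001,0,0,0],[-0.0001,0,0.0007,0,0,0],[0,0,0,0,0,0],[0,0,0,0,0,0]]
  ]
}}

```text
t: 29.15
tcp_pos: [0.5354, 0.1346, 0.1581]
tool_rot: [0.706, 0.707, 0.028, -0.028]
force: [1.5, 1.4, -0.1]
finger_gap: 0.697
```

```bash
python3 ov.py o11;python3 - <<'E'
from h import *
s=manip.snapshot('scene');cv2.imwrite('pics/p11.png',crop(s,(335,225),60,11))
E
```

```text
29.2 [ 1.02  2.29 -0.5 ] [ 0.191 -0.088  0.003] 0.6948854864720436 [ 0.7064  0.7067  0.0278 -0.0276] [0.5354 0.1346 0.1582]
tool z [ 3.000e-04  7.840e-02 -9.969e-01]
disc ctr [0.5354 0.1359 0.1419]
```

View pics/p11.png

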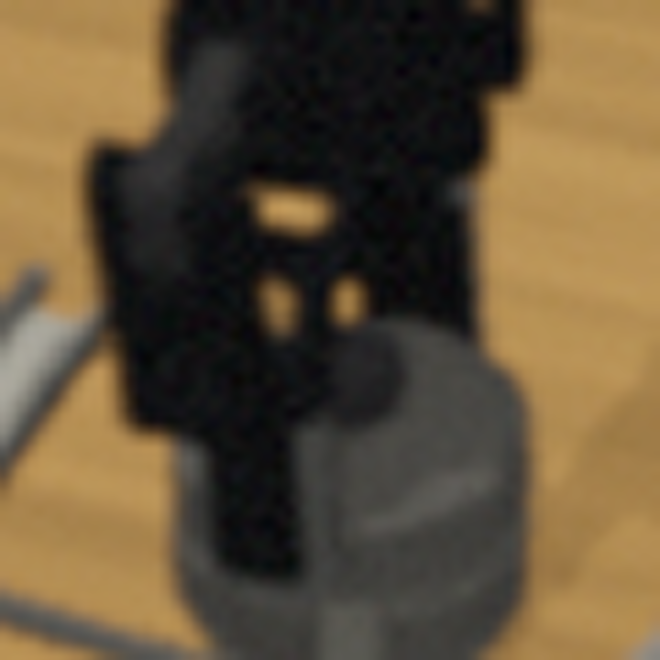

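Emit:
{"api": "play_rows", "payload": {
  "steps": [
    [[0,0,0,0,0,0],[0,0,0,0,0,0]]
  ],
  "squeeze": 20
}}

```text
t: 29.5
tcp_pos: [0.5354, 0.1346, 0.1581]
tool_rot: [0.706, 0.707, 0.028, -0.028]
force: [0.7, 2.4, 0.3]
finger_gap: 0.7
```

Emit:
{"api": "play_rows", "payload": {
  "steps": [
    [[0,0,0,0,0,0],[0,0,0,0,0,0],[0,0,0,0,0,0]]
  ],
  "fingers": 0.86
}}

```text
t: 29.88
tcp_pos: [0.5351, 0.1344, 0.158]
tool_rot: [0.706, 0.707, 0.028, -0.028]
force: [0.1, -0.2, -0.8]
finger_gap: 0.858
```

```bash
python3 ov.py o12;python3 - <<'E'
from h import *
s=manip.snapshot('scene');cv2.imwrite('pics/p12.png',crop(s,(335,225),60,11))
E
```

```text
29.925 [-0.05  0.02  0.22] [-0.02  -0.042 -0.033] 0.8611322575168644 [ 0.7064  0.7067  0.0275 -0.0278] [0.5352 0.1344 0.158 ]
tool z [-4.000e-04  7.820e-02 -9.969e-01]
disc ctr [0.5352 0.1357 0.1418]
```

View pics/p12.png

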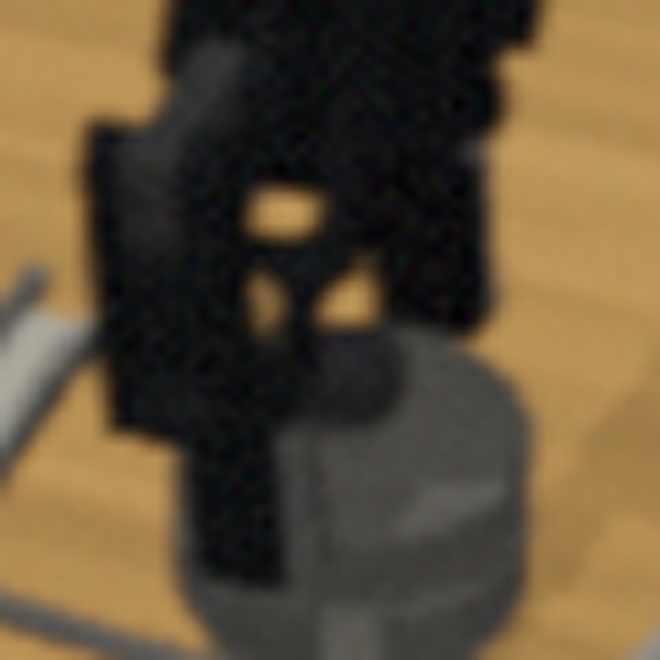

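Emit:
{"api": "play_rows", "payload": {
  "steps": [
    [[0.0004,0,-0.005,0,0,0],[0.0008,0,-0.01,0,0,0],[0.0016,0,-0.02,0,0,0],[0.0023,0,-0.03,0,0,0],[0.0031,0,-0.04,0,0,0],[0.0031,0,-0.04,0,0,0],[0,0,0,0,0,0],[0,0,0,0,0,0]]
  ]
}}

```text
t: 30.98
tcp_pos: [0.5347, 0.1345, 0.3036]
tool_rot: [0.706, 0.707, 0.028, -0.028]
force: [-0.8, -0.1, -1.2]
finger_gap: 0.861
```

Run:
```python
from h import *
q=manip.sense();print(q['t'],np.round(q['tcp_pos'],4),np.round(q['force'],2))
s=manip.snapshot('scene');t=manip.snapshot('top')
a=rect(s,.536,.136,.1495,.042,5)
cv2.imwrite('pics/p13.png',np.hstack([cv2.resize(crop(s,(335,230),70,6),(420,420)),a[:420,:420]]))
cv2.imwrite('pics/p13t.png',crop(t,(296,228),100,5))
for l in('weight','first_weight'):
  for r in manip.regions_of(l,s)[:2]: print(l,np.round(r['rect']),r['score'])
m=manip.pinpoint('weight_mouth',s);print([(onz(s,r['point'],.141),r['score']) for r in m])
```

```text
30.975 [0.5347 0.1345 0.3036] [-0.82 -0.07 -1.2 ]
weight [318. 222. 353. 250.] 0.68
first_weight [316. 243. 353. 257.] 0.58
[(array([0.53273013, 0.10315152, 0.141     ]), 0.79)]
```

View pics/p13.png

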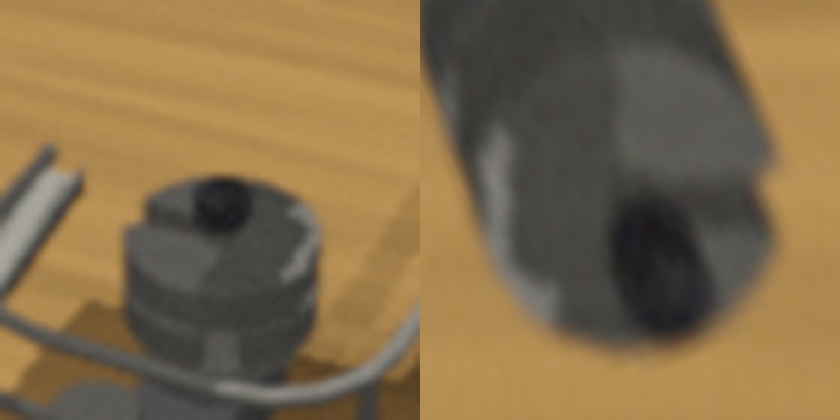

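View pics/p13t.png

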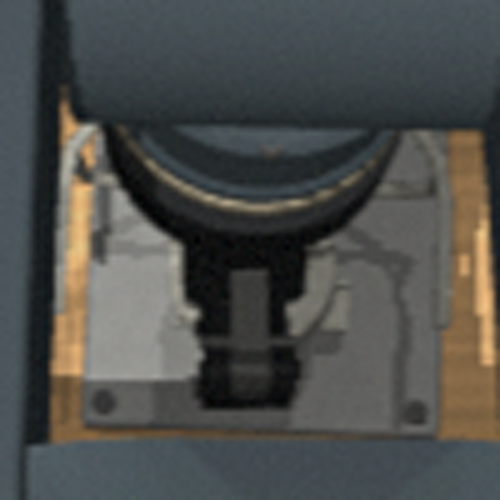

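Run:
```python
from h import *
q=manip.sense();print(q['t'],np.round(q['force'],2))
print(manip.sign_off())
```

```text
31.225 [-0.11  0.39 -0.3 ]
the job is handed in; nothing more can be done
None
```

The loose large weight is on the stem, lying on the first weight with its slot turned away, and I handed the job in at about 31 s of the 64 s.

**What I did:**
- I centred the weight in the jaws, lifted it and took out a tilt of about 4.5° that it had picked up in the grip.
- I felt for the height of the first weight and slid the loose one onto the stem until the slot end touched. The highest force I read there was about 6.5 N.
- I backed off slightly and turned it 90° clear of the weight below, with sideways forces staying within about 1.1 N. Then I lowered it until the hanger carried most of its weight, let go and raised the arm clear.

**Last checks:**
- **Seating:** in the scene camera, the weight lies flat and flush on the first one, with the stem at the end of its slot. The top view was blocked by the arm, so I had no second view of this.
- **Slot angle:** its mouth points to about -95° in world terms. The first slot looks unmoved from its starting direction of about +27°, so they are roughly 115–120° apart.
- **Robot:** it was clear of everything, with force readings near zero.
- **Bystanders:** I saw no contact with any of them, but I did not measure their positions again at the end.

**What disagreed:**
- An earlier grip on the mat slipped over the weight's top edge at about 19 N up-force, because the fingertips stood higher than I had assumed. I recentred and gripped it again lower down.
- The stem turned out to be about 2 mm nearer than the cameras suggested. I relied on the contact I felt instead.

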